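# Empty the milling balls from a mug and stand it on the banding wheel

### The job

The mug with the handle holds four porcelain milling balls: tip it over the grey tray so that all four end up in the tray. Then stand the empty mug upright in the middle of the banding wheel, feeling for the wheel's head (its height is not known beforehand), setting it down gently while you still hold it, and let go. Leave the beaker and the test tile next to the mug where they are.

Things in the scene. Friction and masses are not known exactly. Their poses are not given: they have to be found in the camera images.
- mug: Loose white mug, 90 mm tall, 0.3 kg, with a handle. Origin: centre of underside; z up its axis to the mouth; x towards the handle, at the start pointing to +x within 0.6 rad. Outside diameter 58 mm at the foot, 65 mm at 56 mm height, 69 mm at the rim; wall 4, floor 6 mm. Handle: 10 mm round loop in the x-z plane, out to 68 mm from the axis, heights 20 to 84 mm.
- ball0: Loose white porcelain milling ball, 21 mm in diameter, 16 g, one of four lying in the mug at the start. Origin: its centre.
- ball1: Loose white porcelain milling ball, 21 mm in diameter, 16 g, one of four lying in the mug at the start. Origin: its centre.
- ball2: Loose white porcelain milling ball, 21 mm in diameter, 16 g, one of four lying in the mug at the start. Origin: its centre.
- ball3: Loose white porcelain milling ball, 21 mm in diameter, 16 g, one of four lying in the mug at the start. Origin: its centre.
- tray: Fixed open grey plastic tray, 200 x 200 mm outside, 50 mm high, wall and floor 6 mm. Origin: centre of its underside; x and y along its sides, z up.
- wheel: Fixed potter's banding wheel (does not turn): dark round foot, 150 mm diameter, and on a telescopic spindle a flat aluminium head, 170 mm diameter, with a springy rubber disc (156 mm, gives 3.5 N/mm) on top. Origin: centre of the foot's underside on the table, under the head's centre. The disc's top is 55 to 100 mm above it; that height differs each time and is not reported.
- bat: Fixed square plywood bat, 200 x 200 x 16 mm, on which the mug stands about 30 mm from its centre towards the robot, with a beaker and a test tile behind it. Origin: centre of its underside, z up.
- beaker: Bystander: loose small terracotta beaker without handle, 48 mm in diameter, 60 mm tall, on the bat behind the mug. Origin: centre of its underside.
- tile: Bystander: loose L-shaped terracotta test tile, 45 x 50 mm, 63 mm tall, on the bat behind the mug. Origin: centre of its underside.

How it is judged:
On the way, in this order (a step that is already met when the one before it is completed fails the run):
1. With the mug held in the gripper and kept tipped by more than 70 degrees, all four balls lie in the tray (keep it tipped for a good 0.2 s after the last ball has dropped in) (x of ball0 in the frame of tray between -0.1 and 0.1 m and y of ball0 in the frame of tray between -0.1 and 0.1 m and z of ball0 in the frame of tray between 0 and 0.045 m and x of ball1 in the frame of tray between -0.1 and 0.1 m and y of ball1 in the frame of tray between -0.1 and 0.1 m and z of ball1 in the frame of tray between 0 and 0.045 m and x of ball2 in the frame of tray between -0.1 and 0.1 m and y of ball2 in the frame of tray between -0.1 and 0.1 m and z of ball2 in the frame of tray between 0 and 0.045 m and x of ball3 in the frame of tray between -0.1 and 0.1 m and y of ball3 in the frame of tray between -0.1 and 0.1 m and z of ball3 in the frame of tray between 0 and 0.045 m and angle between mug's own z axis and vertical above 1.22 rad and contact force between the fingers and mug above 1 N), for 0.2 s.
2. The mug, still held, rests upright (within 7 degrees) on the head of the banding wheel, within 30 mm of its centre, pressing on it with more than 1 N for 0.2 s (angle between mug's own z axis and vertical below 0.12 rad and horizontal distance between mug and wheel below 0.03 m and contact force between mug and wheel above 1 N and contact force between the fingers and mug above 1 N), for 0.2 s.
At the end, for the whole second after the job is handed in: The mug, released and at rest, stands upright (within 7 degrees) on the head of the banding wheel, its axis within 30 mm of the wheel's; all four balls lie at rest inside the tray (centres below 45 mm over its underside); the mug was set down, not dropped (x of ball0 in the frame of tray between -0.1 and 0.1 m and y of ball0 in the frame of tray between -0.1 and 0.1 m and z of ball0 in the frame of tray between 0 and 0.045 m and x of ball1 in the frame of tray between -0.1 and 0.1 m and y of ball1 in the frame of tray between -0.1 and 0.1 m and z of ball1 in the frame of tray between 0 and 0.045 m and x of ball2 in the frame of tray between -0.1 and 0.1 m and y of ball2 in the frame of tray between -0.1 and 0.1 m and z of ball2 in the frame of tray between 0 and 0.045 m and x of ball3 in the frame of tray between -0.1 and 0.1 m and y of ball3 in the frame of tray between -0.1 and 0.1 m and z of ball3 in the frame of tray between 0 and 0.045 m and angle between mug's own z axis and vertical below 0.12 rad and horizontal distance between mug and wheel below 0.03 m and contact force between mug and wheel above 1 N and linear speed of mug below 0.02 m/s and linear speed of each of ball0, ball1, ball2, ball3 below 0.1 m/s and contact force between the fingers and mug below 0.1 N); the robot touches nothing.
It fails at once if The mug is pressed or knocked on the banding wheel with more than 30 N (contact force between mug and wheel above 30 N).
It fails at once if The beaker or the test tile is moved by more than 30 mm (distance of any of beaker, tile from where it was at the start of the episode above 0.03 m).
It also fails if it takes over 58 s, if anything falls off the work surface, if the arm or the gripper's body presses on something with over 40 N, if the wrist force passes 120 N, or if a joint passes its speed limit or range.

### The arm

A 6-joint arm with a two-finger parallel gripper is mounted at the origin on the work surface. World frame = base frame: x ahead of the robot, y to its left, z up, the work surface at z = 0. Lengths are in m, angles in rad, forces in N, time in s.
With the tool pointing down it reaches from about 0.275 to 0.825 m from the base axis. Payload 5.2 kg.
Tool frame: the origin (TCP) lies at the very end of the fingers, on their centre line; the grasp point (between the pads) lies 19 mm behind it; z points along the fingers, y is the line along which they close (so a half turn about z gives the same grasp; the last joint's range is limited). The gripper opens to 93 mm and grips with 3 to 60 N. Pads are 15 mm wide; open, the fingers measure 128 mm over their backs; the gripper's body (75 mm by 188 mm) begins 65 mm behind the grasp point.
Start: joints at [-1.461, 0.259, 1.535, -0, 1.348, -0.203], TCP at [0.169, -0.523, 0.219] pointing down, gripper open.
Joint ranges: [-3.14, 3.14], [-0.91, 2.08], [0.19, 2.58], [-1.22, 4.36], [0.22, 2.71], [-3.12, 3.12]. Speed limits (rad/s): [2.57, 2.57, 3.14, 3.14, 3.14, 3.14].

### API

Orientations are given as a rotation vector (axis times angle).
In Python, from station import * gives the robot as it stands.
- The arm moves only by the tool step_arm, never from a script. Its argument "rows" is a list of rows, each a list of 5 numbers: the finger opening in mm, from 0 to 93, then the shift along the tool's x, y, z in units of 50 mm (1.0 is 50 mm), then the turn about the tool's z in units of 8 degrees (1.0 is 8 degrees). A call has exactly 10 rows; each row is the pose to reach, as a shift and turn from the pose commanded when the call began, along the tool's axes at that moment; what a row does not reach only later rows make up. A row lasts 1/8 s, in which the tool goes at most 62.5 mm and 10.7 degrees, less where a joint would pass 70% of its speed; a pose out of reach is approached as far as the arm can. A call with a gripper value outside its range is refused whole. The fingers move at their own pace and stop on an object; "force" is the grip in N (left out, the last holds). Time passes only in rows, so rows that repeat a pose let the fingers close, or fill a call up. It gives the time, the measured TCP pose, the force, the opening and the grip force at its end, in the units of the state.
- sense(): the state, without advancing time (a new reading comes with each control period).
- camera(name): name is "scene" or "top"; returns the picture (400x640x3 uint8, red, green, blue); there is no depth.
- camera_params(name): a dict with "camera_matrix" (3x3 intrinsics, pixels), "D" ([k1, k2, p1, p2, k3] as OpenCV has them; the pictures are not rectified), "camera_from_world" (4x4, takes a point from world to camera coordinates). Camera axes: x right, y up, looking along -z (the intrinsics and any distortion apply to the point x, -y, -z); pixel columns grow to the right and rows downward; lengths in m; the calibration is good to about 2 mm. A picture is of the moment at which its call begins. camera_params takes no time and is no camera call.
- job_done(): hands the job in; it is judged then, once.
Trained networks look in the newest picture that a camera, given by its name, has taken for a name from the list of things; names that differ only in an ending like _2 or _b are one class to them, and where a whole thing is asked for, a point or a joint stands for the part that bears it (a point fixed in the world has none). Each returns a list of dicts, best first, with "score" (0 to 1); they miss things now and then, are a little off and sometimes report something else, mostly with a low value. They report only what shows in the picture. A call takes as long as a camera call.
- trace(camera, label): "region" (400x640 bool, what is visible of it).
- pinpoint(camera, label): "point" ([x, y, z] in m, in world coordinates, good to about 4 mm: a listed point, or the origin of a listed thing).
The state is a dict: "clock": time; "joint_positions": joint angles; "joint_vel": joint speeds; "tau": joint torques, N m; "tcp_pos": TCP position; "eef_rot": TCP orientation; "ft_force": force on the tool from outside, world axes, zero at the start; "torque": the same for the moment, N m; "grip_width": opening from 0.0 (shut) to 1.0 (fully open); "grip_force": force on a finger pad.
Only numpy, scipy, OpenCV 4.12 (cv2) and the standard library are available. Lean on these libraries where they do the work, as an engineer would, in place of code of your own. Each camera call takes 0.05 s, during which the arm holds its last target. There are 200 camera calls.

## Working session

There is one attempt and no reset: what is moved stays moved. The work goes in short steps, Python scripts to look and compute and a tool call to move; the robot and the scene stay as the last step left them, time stands still between calls to the robot, and variables do not carry over. Pictures are saved under pics/ and viewed, at most 10 in all, crops included, and the job is handed in when it is done.

Besides the shell and the picture viewer there is one more tool, called after "Emit:" in YAML: its name, and indented under it one key for each argument. step_arm: Moves the arm, as the interface text tells. Its arguments: {"type":"object","properties":{"rows":{"type":"array","items":{"type":"array","items":{"type":"number"}}},"force":{"type":"number"}},"required":["rows"]}

```bash
mkdir -p pics; ls; cat > h.py <<'E'
from station import *
import numpy as np, cv2
from scipy.spatial.transform import Rotation as R
E
python3 - <<'E'
from h import *
s=sense()
print({k:np.round(v,3).tolist() for k,v in s.items()})
for c in ("scene","top"):
    im=camera(c); cv2.imwrite(f"pics/{c}0.png",im[:,:,::-1])
    for l in ("mug","tray","wheel","bat","beaker","tile"):
        print(c,l,[(np.round(d["point"],3).tolist(),round(d["score"],2)) for d in pinpoint(c,l)][:2])
E
```

```text
pics
{'clock': 0.0, 'joint_positions': [-1.461, 0.259, 1.536, -0.0, 1.348, -0.203], 'joint_vel': [-0.001, -0.0, -0.0, -0.001, 0.0, -0.0], 'tau': [-0.001, -43.731, -28.401, 0.072, 0.041, -0.0], 'tcp_pos': [0.169, -0.523, 0.218], 'eef_rot': [-3.101, -0.489, -0.0], 'ft_force': [-0.667, 0.917, 0.409], 'torque': [-0.001, 0.025, 0.039], 'grip_force': 0.0, 'grip_width': 0.998}
scene mug [([0.48, 0.326, 0.013], 0.84)]
scene tray [([0.562, -0.017, -0.001], 0.86)]
scene wheel [([0.477, -0.339, 0.004], 0.97)]
scene bat [([0.502, 0.34, 0.002], 0.84)]
scene beaker []
scene tile [([0.572, 0.278, 0.018], 0.55)]
top mug [([0.477, 0.32, 0.019], 0.81)]
top tray [([0.556, -0.011, 0.0], 0.73)]
top wheel [([0.478, -0.344, -0.0], 0.64)]
top bat [([0.495, 0.34, 0.0], 0.65)]
top beaker [([0.553, 0.422, 0.016], 0.84)]
top tile [([0.572, 0.279, 0.017], 0.85)]
```

View pics/scene0.png

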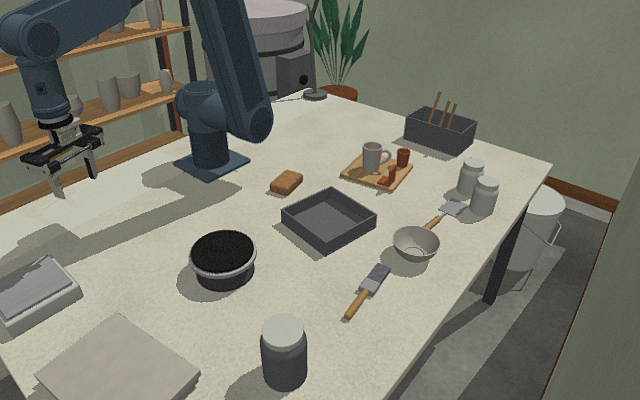

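View pics/top0.png

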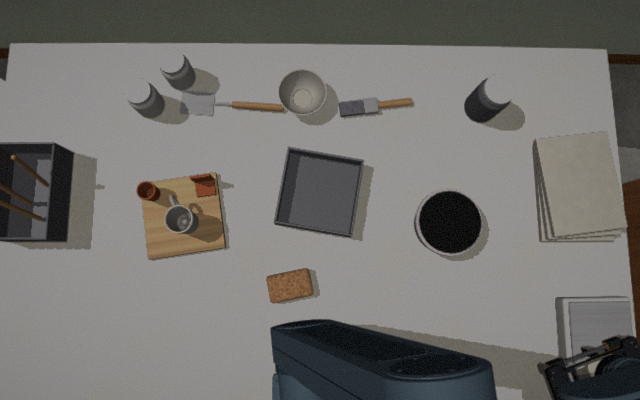

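```bash
cat >> h.py <<'E'
def ray(c,uv,z):
    p=camera_params(c);K=np.array(p["camera_matrix"]);T=np.array(p["camera_from_world"])
    n=cv2.undistortPoints(np.array(uv,float).reshape(-1,1,2),K,np.array(p["D"]))[:,0]
    d=np.c_[n[:,0],-n[:,1],-np.ones(len(n))]@T[:3,:3]; o=-T[:3,:3].T@T[:3,3]
    return o+d*((z-o[2])/d[:,2])[:,None]
def proj(c,X):
    p=camera_params(c);K=np.array(p["camera_matrix"]);T=np.array(p["camera_from_world"])
    q=np.atleast_2d(X)@T[:3,:3].T+T[:3,3]; q=q*[1,-1,-1]
    return cv2.projectPoints(q,np.zeros(3),np.zeros(3),K,np.array(p["D"]))[0][:,0]
E
python3 - <<'E'
from h import *
s=sense(); print(R.from_rotvec(s["eef_rot"]).as_matrix().round(3).tolist())
im=camera("top")
for l,z in (("tray",.05),("bat",.016),("wheel",.08)):
    m=trace("top",l)[0]["region"].astype(np.uint8)
    ys,xs=np.nonzero(m); c=cv2.convexHull(np.c_[xs,ys].astype(np.float32))[:,0]
    w=ray("top",c,z)[:,:2]; r=cv2.minAreaRect((w*1000).astype(np.float32)); print(l,r)
a=im[170:270,130:240]; cv2.imwrite("pics/m.png",cv2.resize(a[:,:,::-1],None,fx=5,fy=5,interpolation=cv2.INTER_CUBIC))
camera("scene");b=camera("scene")[125:200,330:430]; cv2.imwrite("pics/n.png",cv2.resize(b[:,:,::-1],None,fx=5,fy=5,interpolation=cv2.INTER_CUBIC))
E
```

```text
[[0.951, 0.308, 0.0], [0.308, -0.951, -0.0], [-0.0, 0.0, -1.0]]
tray ((555.576904296875, -14.504646301269531), (203.22584533691406, 204.81826782226562), 79.94425201416016)
bat ((498.3299865722656, 337.2415771484375), (201.02529907226562, 200.82528686523438), 9.31993579864502)
wheel ((474.8763732910156, -331.3533935546875), (164.1376495361328, 171.8040008544922), 0.17295190691947937)
```

View pics/m.png

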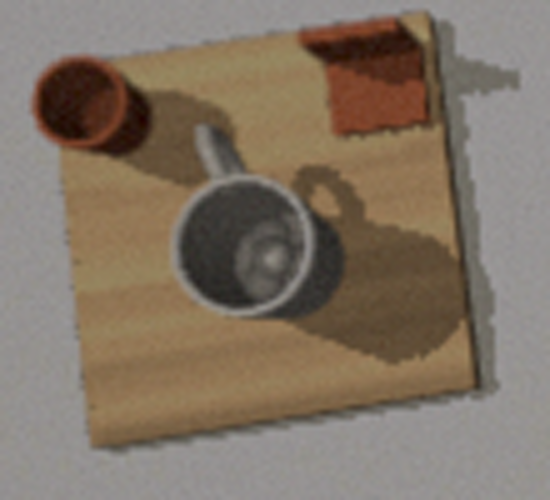

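```bash
python3 - <<'E'
from h import *
c=ray("top",[[130+243/5-.4,170+245/5-.4]],.106)[0]; h=ray("top",[[130+207/5-.4,170+128/5-.4]],.016+.078)[0]
print(c,h,np.degrees(np.arctan2(*(h-c)[[1,0]])),np.linalg.norm((h-c)[:2]))
e=cv2.fitEllipse
# tray rim corners check
yaw=np.radians(-10);M=np.array([[np.cos(yaw),-np.sin(yaw)],[np.sin(yaw),np.cos(yaw)]])
for ctr in ((.556,-.0145),):
    for k in ((1,1),(1,-1),(-1,-1),(-1,1)):
        print(proj("top",np.r_[np.array(ctr)+M@(np.array(k)*.1),.05]).round(1))
m=camera("top"); 
for l in ("mug",):
    for cc in ("top","scene"):
        camera(cc); print([pinpoint(cc,l)[0]["point"].round(3) if hasattr(pinpoint(cc,l)[0]["point"],'round') else pinpoint(cc,l)[0]["point"] for _ in range(3)])
E
```

```text
[0.479101   0.32324981 0.106     ] [0.53744052 0.3464851  0.094     ] 21.716250434010462 0.0627963229772975
[[287.5 146.6]]
[[363.9 160.1]]
[[351.5 236.6]]
[[272.9 222.8]]
[[0.4787, 0.3243, 0.0161], [0.4787, 0.3243, 0.0161], [0.4787, 0.3243, 0.0161]]
[[0.4811, 0.3265, 0.0149], [0.4811, 0.3265, 0.0149], [0.4811, 0.3265, 0.0149]]
```

Emit:
step_arm:
  rows:
    - [93,0.74,-0.95,0,-1.1]
    - [93,1.5,-1.9,0,-2.2]
    - [93,2.2,-2.8,0,-3.3]
    - [93,3.0,-3.8,0,-4.5]
    - [93,3.7,-4.7,0,-5.6]
    - [93,4.4,-5.7,0,-6.7]
    - [93,5.2,-6.6,0,-7.8]
    - [93,5.9,-7.6,0,-9.0]
    - [93,6.7,-8.5,0,-10.1]
    - [93,7.4,-9.5,0,-11.2]

```text
clock: 3.0
tcp_pos: [0.376, 0.0444, 0.2192]
eef_rot: [1.85, 2.537, 0.001]
ft_force: [1.5, -0.1, -0.1]
grip_width: 1.002
grip_force: 0.0
```

```bash
cat >> h.py <<'E'
def plan(x,y,z,yaw):
    s=sense(); M=R.from_rotvec(s["eef_rot"]).as_matrix(); d=M.T@(np.array([x,y,z])-s["tcp_pos"])/.05
    y0=np.degrees(np.arctan2(M[1,0],M[0,0])); t=-((yaw-y0+180)%360-180)/8
    print("t",round(s["clock"],2),"tcp",np.round(s["tcp_pos"],4),"yaw",round(y0,1),"q",np.round(s["joint_positions"],2),"F",np.round(s["ft_force"],1),"grip",round(s["grip_width"],3),round(s["grip_force"],1))
    print("units",d.round(2),"turn",round(t,2))
E
python3 -c "
from h import *
plan(.479,.324,.15,152)"
```

```text
t 3.0 tcp [0.376  0.0444 0.2192] yaw 107.8 q [-0.18 -0.06  1.9  -0.    1.31 -0.49] F [ 1.5 -0.1 -0.1] grip 1.002 0.0
units [4.7  3.67 1.39] turn -5.52
```

Emit:
step_arm:
  rows:
    - [93,0.94,0.73,0,-1.1]
    - [93,1.9,1.45,0,-2.2]
    - [93,2.8,2.2,0.2,-3.3]
    - [93,3.75,2.9,0.5,-4.4]
    - [93,4.7,3.67,0.8,-5.5]
    - [93,4.7,3.67,1.2,-5.52]
    - [93,4.7,3.67,1.39,-5.52]
    - [93,4.7,3.67,1.39,-5.52]
    - [93,4.7,3.67,1.39,-5.52]
    - [93,4.7,3.67,1.39,-5.52]

```text
clock: 4.25
tcp_pos: [0.48, 0.3215, 0.1504]
eef_rot: [0.77, 3.044, 0.002]
ft_force: [0.5, -0.4, 0.0]
grip_width: 0.998
grip_force: 0.0
```

```bash
python3 -c "
from h import *
plan(.479,.324,.059,152)"
```

```text
t 4.25 tcp [0.48   0.3215 0.1504] yaw 151.6 q [ 0.4   0.36  1.57 -0.    1.21 -0.68] F [ 0.5 -0.4  0. ] grip 0.998 0.0
units [0.04 0.03 1.83] turn -0.05
```

Emit:
step_arm:
  force: 20
  rows:
    - [93,0.04,0.03,0.5,0]
    - [93,0.04,0.03,1.0,0]
    - [93,0.04,0.03,1.5,0]
    - [93,0.04,0.03,1.83,0]
    - [93,0.04,0.03,1.83,0]
    - [60,0.04,0.03,1.83,0]
    - [60,0.04,0.03,1.83,0]
    - [60,0.04,0.03,1.83,0]
    - [60,0.04,0.03,1.83,0]
    - [60,0.04,0.03,1.83,0]

```text
clock: 5.5
tcp_pos: [0.4789, 0.3244, 0.0584]
eef_rot: [0.768, 3.045, 0.002]
ft_force: [0.4, 0.8, 4.8]
grip_width: 0.718
grip_force: 19.9
```

```bash
python3 -c "
from h import *
plan(.479,.324,.159,152)"
```

```text
t 5.5 tcp [0.4789 0.3244 0.0584] yaw 151.7 q [ 0.4   0.46  1.67  0.    1.01 -0.67] F [0.4 0.8 4.8] grip 0.718 19.9
units [-0.01 -0.   -2.01] turn -0.04
```

```bash
python3 -c "
from h import *
plan(.583,.138,.144,80)"
```

```text
t 5.5 tcp [0.4789 0.3244 0.0584] yaw 151.7 q [ 0.4   0.46  1.67  0.    1.01 -0.67] F [0.4 0.8 4.8] grip 0.718 19.9
units [-3.6  -2.29 -1.71] turn 8.96
```

Emit:
step_arm:
  rows:
    - [60,0,0,-0.4,0]
    - [60,0,0,-0.9,0]
    - [60,0,0,-1.4,0]
    - [60,0,0,-1.71,0]
    - [60,-0.5,-0.3,-1.71,0.8]
    - [60,-1.1,-0.7,-1.71,1.7]
    - [60,-1.7,-1.1,-1.71,2.7]
    - [60,-2.3,-1.5,-1.71,3.7]
    - [60,-2.9,-1.9,-1.71,4.7]
    - [60,-3.4,-2.2,-1.71,5.7]

```text
clock: 6.75
tcp_pos: [0.5756, 0.1451, 0.1422]
eef_rot: [-1.895, -2.504, 0.002]
ft_force: [1.1, 0.0, -3.9]
grip_width: 0.714
grip_force: 19.9
```

```bash
python3 -c "
from h import *
plan(.583,.138,.083,80)"
```

```text
t 6.75 tcp [0.5756 0.1451 0.1422] yaw 105.8 q [ 0.06  0.4   1.53 -0.    1.21 -0.22] F [ 1.1  0.  -3.9] grip 0.714 19.9
units [-0.18  0.11  1.18] turn 3.22
```

Emit:
step_arm:
  rows:
    - [60,-0.05,0.05,0,1.0]
    - [60,-0.1,0.1,0.1,2.0]
    - [60,-0.18,0.11,0.3,3.0]
    - [60,-0.18,0.11,0.6,3.22]
    - [60,-0.18,0.11,0.9,3.22]
    - [60,-0.18,0.11,1.18,3.22]
    - [60,-0.18,0.11,1.18,3.22]
    - [60,-0.18,0.11,1.18,3.22]
    - [60,-0.18,0.11,1.18,3.22]
    - [60,-0.18,0.11,1.18,3.22]

```text
clock: 8.0
tcp_pos: [0.584, 0.1396, 0.0848]
eef_rot: [2.4, 2.026, 0.001]
ft_force: [-0.1, 0.3, -2.8]
grip_width: 0.717
grip_force: 20.0
```

```bash
python3 - <<'E'
from h import *
plan(.583,.138,.083,80)
im=np.hstack([camera("scene")[120:260,230:430],camera("top")[130:270,190:390]])
cv2.imwrite("pics/p1.png",cv2.resize(im[:,:,::-1],None,fx=2,fy=2,interpolation=cv2.INTER_CUBIC))
E
```

```text
t 8.0 tcp [0.584  0.1396 0.0848] yaw 80.3 q [0.05 0.46 1.58 0.   1.09 0.22] F [-0.1  0.3 -2.8] grip 0.717 20.0
units [-0.03 -0.01  0.03] turn 0.04
```

View pics/p1.png

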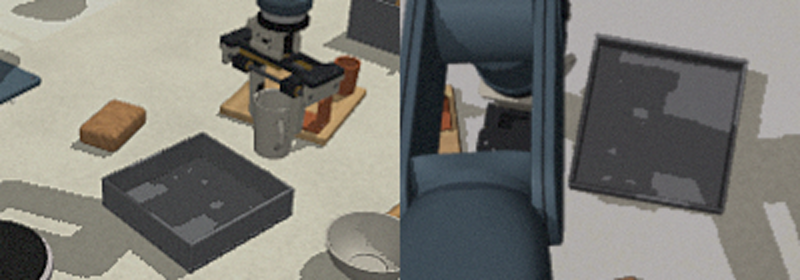

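Emit:
step_arm:
  force: 12
  rows:
    - [60,-0.24,0,0.06,0]
    - [60,-0.46,0,0.1,0]
    - [60,-0.58,0,0.1,0]
    - [60,-0.76,0,0.02,0]
    - [60,-0.96,0,-0.03,0]
    - [60,-1.16,0,-0.04,0]
    - [60,-1.36,0,-0.02,0]
    - [60,-1.56,0,0.03,0]
    - [60,-1.75,0,0.12,0]
    - [60,-1.75,0,0.12,0]

```text
clock: 9.35
tcp_pos: [0.5683, 0.0526, 0.0778]
eef_rot: [-2.401, -2.025, 0.002]
ft_force: [-1.3, 1.9, 0.3]
grip_width: 0.722
grip_force: 13.2
```

```bash
python3 - <<'E'
from h import *
plan(.583,.138,.083,80)
im=np.hstack([camera("scene")[120:260,230:430],camera("top")[130:270,190:390]])
cv2.imwrite("pics/p2.png",cv2.resize(im[:,:,::-1],None,fx=2,fy=2,interpolation=cv2.INTER_CUBIC))
E
```

```text
t 9.35 tcp [0.5683 0.0526 0.0778] yaw 80.3 q [-0.1   0.43  1.67 -0.    1.05  0.07] F [-1.3  1.9  0.3] grip 0.722 13.2
units [ 1.73  0.   -0.11] turn 0.03
```

View pics/p2.png

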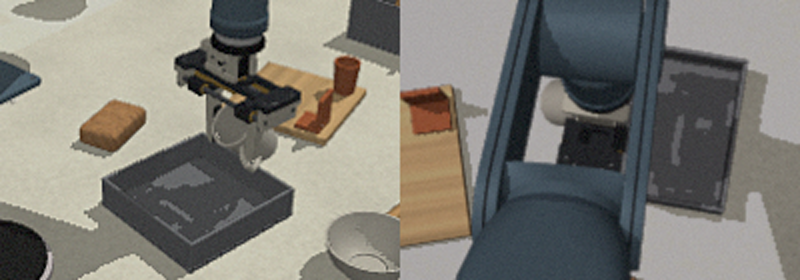

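Emit:
step_arm:
  rows:
    - [60,-0.09,0,0.05,0]
    - [60,-0.17,0,0.11,0]
    - [60,-0.24,0,0.18,0]
    - [60,-0.31,0,0.25,0]
    - [60,-0.37,0,0.33,0]
    - [60,-0.42,0,0.42,0]
    - [60,-0.46,0,0.49,0]
    - [60,-0.49,0,0.56,0]
    - [60,-0.51,0,0.62,0]
    - [60,-0.51,0,0.62,0]

```text
clock: 10.7
tcp_pos: [0.5631, 0.0305, 0.0484]
eef_rot: [-2.397, -2.025, -0.001]
ft_force: [-8.1, 9.4, 15.8]
grip_width: 0.726
grip_force: 44.4
```

```bash
python3 - <<'E'
from h import *
plan(.583,.138,.083,80)
im=np.hstack([camera("scene")[120:260,230:430],camera("top")[130:270,190:390]])
cv2.imwrite("pics/p3.png",cv2.resize(im[:,:,::-1],None,fx=2,fy=2,interpolation=cv2.INTER_CUBIC))
for c in("top","scene"): print(c,[(np.round(d["point"],3).tolist(),round(d["score"],2)) for d in pinpoint(c,"ball0")])
E
```

```text
t 10.7 tcp [0.5631 0.0305 0.0484] yaw 80.4 q [-0.15  0.45  1.71  0.    0.98  0.02] F [-8.1  9.4 15.8] grip 0.726 44.4
units [ 2.19  0.03 -0.69] turn 0.05
top []
scene []
```

View pics/p3.png

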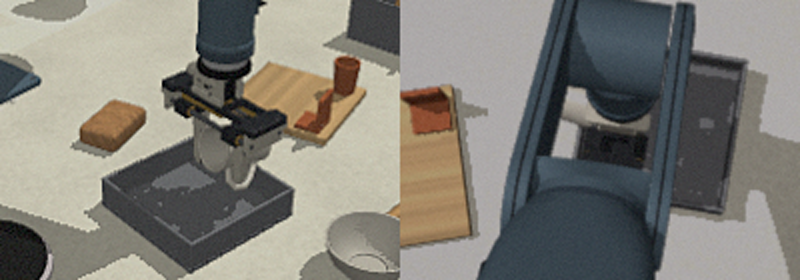

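```bash
python3 - <<'E'
from h import *
im=camera("scene")[150:225,290:390]
cv2.imwrite("pics/p4.png",cv2.resize(im[:,:,::-1],None,fx=8,fy=8,interpolation=cv2.INTER_CUBIC))
E
```

```text
(no output)
```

View pics/p4.png

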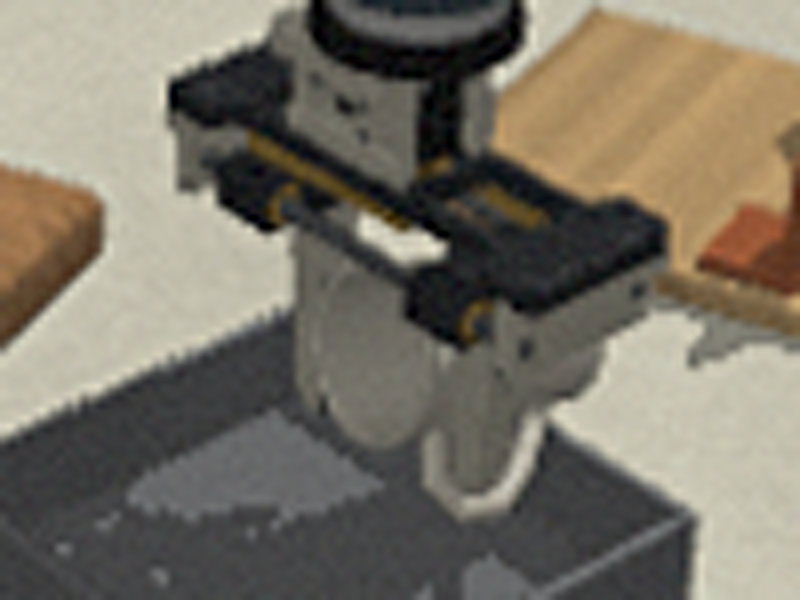

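```bash
cat >> h.py <<'E'
def tilt():
    s=sense(); M=R.from_rotvec(s["eef_rot"]).as_matrix(); piv=np.array(s["tcp_pos"])-.019*M[:,2]
    for c in("top","scene"):
        camera(c)
        for d in pinpoint(c,"mug")[:1]:
            v=M.T@(piv-d["point"]); print(c,round(d["score"],2),"lead,lat,up",(v*[-1e3,1e3,-1e3]).round(0),"tilt",round(float(np.degrees(np.arctan2(-v[0],-v[2]))),1))
        print(" balls",[(np.round(d["point"],3).tolist(),round(d["score"],2)) for d in pinpoint(c,"ball0")])
E
python3 -c "
from h import *
tilt()"
```

```text
top 0.46 lead,lat,up [ 71.  -8. -11.] tilt 98.5
 balls []
scene 0.87 lead,lat,up [ 73.  -8. -10.] tilt 98.0
 balls []
```

Emit:
step_arm:
  force: 25
  rows:
    - [60,0,0,-0.1,0]
    - [60,0,0,-0.2,0]
    - [60,-0.1,0,-0.3,0]
    - [60,-0.3,0,-0.45,0]
    - [60,-0.5,0,-0.6,0]
    - [60,-0.7,0,-0.7,0]
    - [60,-0.9,0,-0.8,0]
    - [60,-1.0,0,-0.8,0]
    - [60,-1.0,0,-0.8,0]
    - [60,-1.0,0,-0.8,0]

```text
clock: 12.5
tcp_pos: [0.556, -0.0209, 0.0869]
eef_rot: [-2.4, -2.026, 0.0]
ft_force: [0.7, 0.1, -3.4]
grip_width: 0.724
grip_force: 31.4
```

```bash
python3 - <<'E'
from h import *
tilt()
plan(.583,.138,.083,80)
im=camera("scene")[145:220,270:370]
cv2.imwrite("pics/p5.png",cv2.resize(im[:,:,::-1],None,fx=8,fy=8,interpolation=cv2.INTER_CUBIC))
E
```

```text
top 0.64 lead,lat,up [69. -7. -7.] tilt 96.0
 balls []
scene 0.9 lead,lat,up [ 71. -10.  -5.] tilt 94.2
 balls []
t 12.8 tcp [ 0.5562 -0.0209  0.0871] yaw 80.3 q [-0.24  0.39  1.69  0.    1.06 -0.07] F [-0.6  0.3 -3.2] grip 0.727 31.4
units [ 3.22 -0.    0.08] turn 0.04
```

View pics/p5.png

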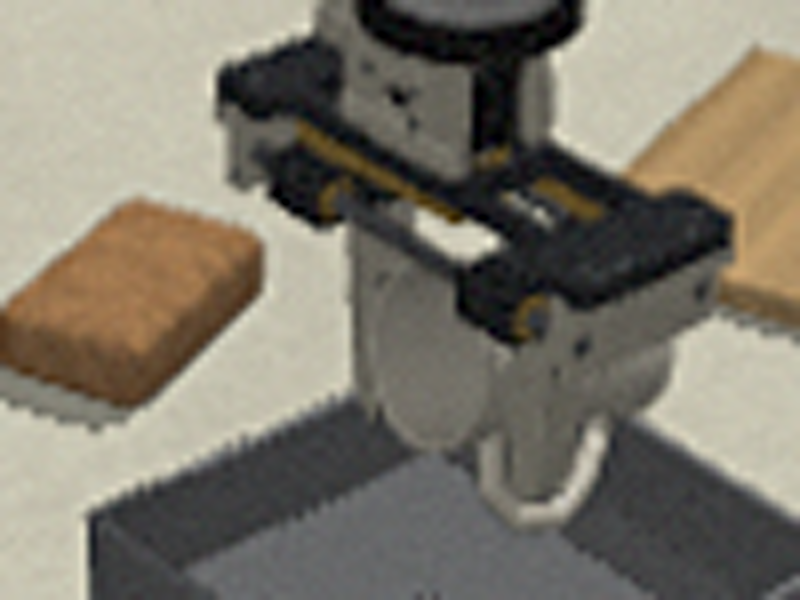

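Emit:
step_arm:
  rows:
    - [60,-0.2,0,0,0]
    - [60,-0.4,0,0,0]
    - [60,-0.6,0,0,0]
    - [60,-0.8,0,0,0]
    - [60,-0.8,0,0,0]
    - [60,0.45,0,0,0]
    - [60,1.2,0,0,0]
    - [60,1.2,0,0,0]
    - [60,1.2,0,0,0]
    - [60,1.2,0,0,0]

```text
clock: 14.1
tcp_pos: [0.5662, 0.0371, 0.0871]
eef_rot: [2.402, 2.025, -0.0]
ft_force: [0.8, -0.0, -3.4]
grip_width: 0.726
grip_force: 27.7
```

```bash
python3 - <<'E'
from h import *
tilt()
plan(.583,.138,.083,80)
im=np.hstack([camera("scene")[130:260,260:400],camera("top")[130:260,250:390]])
cv2.imwrite("pics/p6.png",cv2.resize(im[:,:,::-1],None,fx=2.8,fy=2.8,interpolation=cv2.INTER_CUBIC))
E
```

```text
top 0.69 lead,lat,up [67. -7. -3.] tilt 92.8
 balls [([0.572, 0.281, 0.019], 0.35)]
scene 0.56 lead,lat,up [72. -9. -6.] tilt 94.5
 balls []
t 14.4 tcp [0.5663 0.0374 0.0872] yaw 80.3 q [-0.13  0.41  1.66 -0.    1.07  0.04] F [ 0.4 -0.  -3.6] grip 0.722 27.7
units [ 2.04 -0.01  0.08] turn 0.03
```

View pics/p6.png

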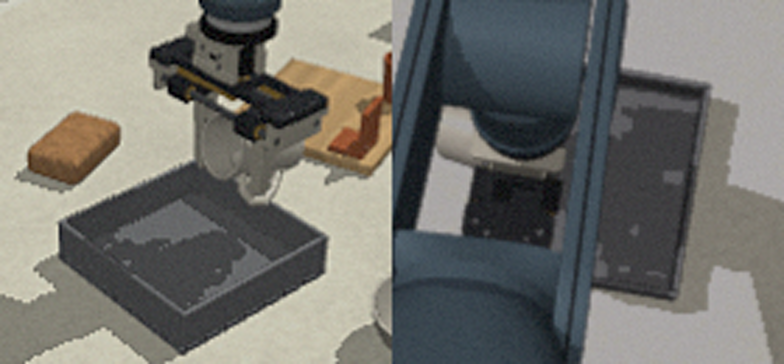

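Emit:
step_arm:
  rows:
    - [60,-0.25,0,0,0]
    - [60,-0.6,0,0,0]
    - [60,-1.0,0,0,0]
    - [60,-1.35,0,0,0]
    - [60,-1.6,0,0,0]
    - [60,-1.78,0,0,0]
    - [60,-1.87,0,0,0]
    - [60,-0.62,0,0,0]
    - [60,0.63,0,0,0]
    - [60,0.93,0,0,0]

```text
clock: 15.75
tcp_pos: [0.5741, 0.0877, 0.0871]
eef_rot: [-2.396, -2.031, -0.001]
ft_force: [-0.3, 0.2, -2.9]
grip_width: 0.722
grip_force: 28.0
```

```bash
python3 - <<'E'
from h import *
tilt()
plan(.573,.0835,.083,80)
im=camera("scene"); r=trace("scene","ball0"); print([(d["score"],int(d["region"].sum())) for d in r])
t=trace("scene","tray")[0]["region"]; k=t&(im.min(2)>140); print(k.sum(), np.argwhere(k)[:8].tolist())
E
```

```text
top 0.62 lead,lat,up [68. -6. -6.] tilt 94.7
 balls []
scene 0.64 lead,lat,up [ 70. -12.  -5.] tilt 93.7
 balls []
t 16.05 tcp [0.574  0.0824 0.0871] yaw 80.3 q [-0.05  0.43  1.63 -0.    1.08  0.12] F [-0.2  0.7 -3.4] grip 0.721 28.0
units [ 0.02 -0.02  0.08] turn 0.03
[]
29 [[186, 328], [186, 329], [186, 332], [186, 333], [187, 326], [187, 327], [187, 334], [187, 335]]
```

```bash
python3 - <<'E'
from h import *
a=cv2.imread("pics/scene0.png")[:,:,::-1]; b=camera("scene")
m=np.zeros(a.shape[:2],np.uint8)
yaw=np.radians(-10);M=np.array([[np.cos(yaw),-np.sin(yaw)],[np.sin(yaw),np.cos(yaw)]])
q=proj("scene",[np.r_[np.array([.556,-.015])+M@(np.array(k)*.094),.006] for k in((1,1),(1,-1),(-1,-1),(-1,1))])
cv2.fillPoly(m,[q.astype(int)],1)
d=(b.max(2).astype(int)-a.max(2))*m
k=(d>45).astype(np.uint8); n,l,s,c=cv2.connectedComponentsWithStats(k)
print([(s[i].tolist(),c[i].round(),int(b.max(2)[l==i].max()), ray("scene",[c[i]],.016)[0].round(3)) for i in range(1,n) if s[i,4]>3])
y,x=np.mgrid[145:250:4,270:386:4]
for r in b.max(2)[145:250:5,270:386:4]: print(' '.join(f"{v:3d}" for v in r))
E
```

```text
[]
200 198 199 202 200 200 201 194 196 194 195 195 194 196   8  42  36  28 113  93  65  99   4  47 125 190 192 187 192
197 197 199 196 201 195 199 196 195 197 195 198 198 198 164 102 104  79  20 110 101 101   6  56 165 199 191 193 193
196 197 204 200 194 197 199 200 199 200 201 197 197 201 146  87  30  29  36  92  32  55  28  29  69  27  87 189 198
195 196 199 200 196 201 198 197 192 195 201 201 198 201 199 201 181  24  49  72 216 115  75  29  50  61  45  36  29
194 197 201 200 201 196 197 195 199 198 195 194 199 197 193 199 199 199 100 101  80  61  19  39  36  47  62  43  33
200 194 202 200 162 175 204 195 196 191 197 195 197 198 191 197 194 195 102  97  96  99  29  43  79  71  93  94  95
201 203 203 149 159 169 158 146 137 191 197 195 192 195 194 202 196 202 104 107 112 112 125  73  99  50  95 123 163
203 162 149 163 154 153 164  99 102 201 194 192 196 191 189 196 198 194  98 115 117 119 107 103  89 114 105 127 151
 85 134 141 154 168 145  97 108 199 196 195 194 194 197 189 204 196 196 193 104 111 114  85 106  94 119 100 129 110
 90  95  95  92  93  97 191 196 190 198 194 194 199 1
[... 638 characters left out ...]
 200
195 199 201  59  65  62  66  66  70  74  72  73  70  75  73  69  74  69  76  63  66  68  78  67  82  58  59 200 200
198 153 137 136  59  61  67  69  67  71  71  68  70  77  73  72  70  69  73  68 105 103  68  63  62  70  58 201 200
129 136 136 132 133 130  70  62  60  62 104  70  79 104  66  70  70  70  73 105  59  61  71  66  62  73 203 194 199
128 133 138 129 131 134 135  64  63  64  70  62  92  72  69  69  62 105  63  65  64  61  72 118 209 200 199 196 193
126 135 135 128 135 127 129 130 140  56  62  66  66  80  76  75  67  65  63  62  79 169 200 199 196 202 196 203 198
131 137 137 132 125 132 126 133 130 132 102  62  64  64  67  62  66  58  76 200 200 201 201 201 197 193 196 200 196
```

```bash
cat >> h.py <<'E'
def sil(c,o,M):
    a=np.linspace(0,2*np.pi,40); m=np.zeros((400,640),np.uint8)
    B=np.concatenate([np.c_[r*np.cos(a),r*np.sin(a),0*a+z] for r,z in((.029,0),(.0325,.056),(.0345,.09))])
    cv2.fillConvexPoly(m,cv2.convexHull(proj(c,B@M.T+o).round().astype(np.int32)),1)
    t=np.linspace(-np.pi/2,np.pi/2,25); H=np.c_[.032+.031*np.cos(t)**.6,0*t,.052+.027*np.sin(t)]
    cv2.polylines(m,[proj(c,H@M.T+o).round().astype(np.int32)],False,1,4)
    return m>0
def fit(tilts=range(55,125,5)):
    from scipy.optimize import minimize
    s=sense(); T=R.from_rotvec(s["eef_rot"]).as_matrix(); L=-T[:,0]; U=-T[:,2]; Y=np.cross(U,L)
    msk={};o0=[]
    for c in("top","scene"):
        camera(c); d=trace(c,"mug")
        if d: msk[c]=d[0]["region"]
        d=pinpoint(c,"mug")
        if d: o0.append(d[0]["point"])
    o0=np.mean(o0,0)
    def pose(p):
        W=np.c_[L,Y,U]; return o0+W@p[:3]/1e3, W@R.from_euler("y",p[3],degrees=True).as_matrix()@R.from_euler("xz",[p[5],p[4]],degrees=True).as_matrix()
    def cost(p):
        o,M=pose(p); e=0
        for c,m in msk.items():
            k=sil(c,o,M); e+=((m&~k).sum()+.35*(k&~m).sum())/m.sum()
        return e+(np.abs(p[:3])**2).sum()/8**2*.02
    best=min((minimize(cost,[0,0,0,th,ph,0],method="Nelder-Mead",options=dict(initial_simplex=np.array([[0,0,0,th,ph,0]]+[[8*(i==0),8*(i==1),8*(i==2),th+8*(i==3),ph+12*(i==4),6*(i==5)] for i in range(6)]),maxiter=150)) for th in tilts for ph in (50,)),key=lambda r:r.fun)
    o,M=pose(best.x); piv=np.array(s["tcp_pos"])+.019*U
    ax=M[:,2]; v=o-piv
    print("fit",round(best.fun,3),"tilt/phi/roll",best.x[3:].round(0),"angle to vertical",np.degrees(np.arccos(ax[2])).round(1),"o-piv lead,lat,up",(np.r_[v@L,v@Y,v@U]*1e3).round(0),{c:int(m.sum()) for c,m in msk.items()})
    return best.x
E
python3 -c "
from h import *
fit()"
```

```text
Traceback (most recent call last):
  File "h.py", line 49, in fit
    best=min((minimize(cost,[0,0,0,th,ph,0],method="Nelder-Mead",options=dict(initial_simplex=np.array([[0,0,0,th,ph,0]]+[[8*(i==0),8*(i==1),8*(i==2),th+8*(i==3),ph+12*(i==4),6*(i==5)] for i in range(6)]),maxiter=150)) for th in tilts for ph in (50,)),key=lambda r:r.fun)
  File "h.py", line 49, in <genexpr>
    best=min((minimize(cost,[0,0,0,th,ph,0],method="Nelder-Mead",options=dict(initial_simplex=np.array([[0,0,0,th,ph,0]]+[[8*(i==0),8*(i==1),8*(i==2),th+8*(i==3),ph+12*(i==4),6*(i==5)] for i in range(6)]),maxiter=150)) for th in tilts for ph in (50,)),key=lambda r:r.fun)
              ~~~~~~~~^^^^^^^^^^^^^^^^^^^^^^^^^^^^^^^^^^^^^^^^^^^^^^^^^^^^^^^^^^^^^^^^^^^^^^^^^^^^^^^^^^^^^^^^^^^^^^^^^^^^^^^^^^^^^^^^^^^^^^^^^^^^^^^^^^^^^^^^^^^^^^^^^^^^^^^^^^^^^^^^^^^^^^^^^^^^^^^^^^^^^^^^^^^^^^^^^^^^
  File "h.py", line 47, in cost
    k=sil(c,o,M); e+=((m&~k).sum()+.35*(k&~m).sum())/m.sum()
  File "h.py", line 30, in sil
    cv2.polylines(m,[proj(c,H@M.T+o).round().astype(np.int32)],False,1,4)
                     ~~~~^^^^^^^^^^^
  File "h.py", line 10, in proj
    p=camera_params(c);K=np.array(p["camera_matrix"]);T=np.array(p["camera_from_world"])
ValueError: time passes only in moves, steps and waits
```

```bash
sed -i 's/p=camera_params(c)/p=CP(c)/; s/np.cos(t)\*\*.6/np.abs(np.cos(t))**.6/' h.py; sed -i '3a from functools import lru_cache\nCP=lru_cache(None)(camera_params)' h.py
python3 -c "
from h import *
fit(range(60,121,10))"
```

```text
fit 1.924 tilt/phi/roll [184. -20. -12.] angle to vertical 166.6 o-piv lead,lat,up [-60.  -9.   7.] {'top': 177, 'scene': 524}
```

```bash
python3 - <<'E'
from h import *
s=sense();T=R.from_rotvec(s["eef_rot"]).as_matrix();L=-T[:,0];U=-T[:,2];Y=np.cross(U,L);W=np.c_[L,Y,U]
piv=np.array(s["tcp_pos"])+.019*U
for c in("top","scene"):
    camera(c);r=trace(c,"mug")
    for d in r: 
        yy,xx=np.nonzero(d["region"]); print(c,d["score"],len(xx),xx.min(),xx.max(),yy.min(),yy.max())
    m=r[0]["region"]
    for th in range(60,121,10):
        M=W@R.from_euler("y",th,degrees=True).as_matrix()@R.from_euler("z",50,degrees=True).as_matrix()
        o=piv+W@[-.070,0,.005]; k=sil(c,o,M); yy,xx=np.nonzero(k); print(th,k.sum(),xx.min(),xx.max(),yy.min(),yy.max(),(m&~k).sum())
    m=r[0]["region"]; x0,x1,y0,y1=xx.min()-6,xx.max()+8,yy.min()-6,yy.max()+8
    for y in range(y0,y1,1): print(''.join('#' if m[y,x] and k[y,x] else 'm' if m[y,x] else '.' if k[y,x] else ' ' for x in range(x0,x1)))
E
```

```text
top 0.71 176 246 256 165 183
60 1289 243 289 159 191 0
70 1314 244 290 159 193 0
80 1263 246 290 160 194 5
90 1195 248 290 160 195 39
100 1163 248 290 160 196 64
110 1222 247 290 160 196 32
120 1241 245 290 160 197 8
                                                           
                                                           
                                                           
                                                           
                                                           
                                                           
                     ......                                
                    ..........                             
                   .............                           
             .....................                         
            .......................                        
         mm##.......................                       
         m######.....................                      
        m#######.......................                    
        m########..........................
[... 4052 characters left out ...]
..........############      .....       
         .............##########m      .....       
          .............########m       .....       
           .............######m        .....       
            .............#####        .....        
             ................         .....        
              ..............         .....         
                ............         .....         
                 .............     ......          
                  ......................           
                    ..... .............            
                      ..   ...........             
                           ..........              
                             ......
```

Emit:
step_arm:
  force: 9
  rows:
    - [60,-0.3,0,0,0]
    - [60,-0.6,0,0,0]
    - [60,-0.9,0,0,0]
    - [60,-1.2,0,0.1,0]
    - [60,-1.25,0,0.35,0]
    - [60,-1.25,0,0.6,0]
    - [60,-1.25,0,0.7,0]
    - [60,-1.25,0,0.8,0]
    - [60,-1.25,0,0.9,0]
    - [60,-1.25,0,0.9,0]

```text
clock: 18.3
tcp_pos: [0.5654, 0.0216, 0.0438]
eef_rot: [2.397, 2.024, 0.003]
ft_force: [-1.1, -5.2, 9.4]
grip_width: 0.718
grip_force: 28.3
```

```bash
sed -i 's/e+=((m&~k).sum()+.35\*(k&~m).sum())/e+=((m\&~k).sum()+.1*(k\&~m).sum())/; s/def fit(tilts=range(55,125,5))/def fit(tilts=range(70,106,7))/' h.py; python3 -c "
from h import *
plan(.573,.0835,.083,80)
fit();tilt()"
```

```text
t 18.3 tcp [0.5654 0.0216 0.0438] yaw 80.4 q [-0.16  0.46  1.71 -0.    0.97  0.01] F [-1.1 -5.2  9.4] grip 0.718 28.3
units [ 1.25 -0.06 -0.79] turn 0.05
fit 0.7 tilt/phi/roll [86. 35. 10.] angle to vertical 91.7 o-piv lead,lat,up [-72.   4.  19.] {'top': 164, 'scene': 472}
top 0.64 lead,lat,up [ 65.  -4. -18.] tilt 105.3
 balls []
scene 0.94 lead,lat,up [ 68.  -7. -16.] tilt 103.6
 balls []
```

Emit:
step_arm:
  force: 9
  rows:
    - [60,0,0,0.05,0]
    - [60,0,0,0.1,0]
    - [60,0,0,0.15,0]
    - [60,0,0,0.2,0]
    - [60,0,0,0.25,0]
    - [60,0,0,0.25,0]
    - [60,0,0,0.25,0]
    - [60,0,0,0.25,0]
    - [60,0,0,0.25,0]
    - [60,0,0,0.25,0]

```text
clock: 20.15
tcp_pos: [0.5668, 0.0212, 0.0326]
eef_rot: [2.396, 2.023, 0.006]
ft_force: [-1.9, -6.8, 15.2]
grip_width: 0.713
grip_force: 38.2
```

```bash
python3 -c "
from h import *
plan(.573,.0835,.083,80)
fit();tilt()"
```

```text
t 20.15 tcp [0.5668 0.0212 0.0326] yaw 80.4 q [-0.16  0.47  1.72 -0.    0.94  0.01] F [-1.9 -6.8 15.2] grip 0.713 38.2
units [ 1.25 -0.08 -1.01] turn 0.04
fit 0.932 tilt/phi/roll [93. 29.  5.] angle to vertical 95.0 o-piv lead,lat,up [-68.   4.  28.] {'top': 122, 'scene': 319}
top 0.54 lead,lat,up [ 60.  -3. -28.] tilt 115.2
 balls [([0.544, -0.062, 0.013], 0.38), ([0.494, 0.34, 0.001], 0.37)]
scene 0.86 lead,lat,up [ 64.  -7. -28.] tilt 113.6
 balls [([0.555, -0.014, 0.016], 0.57), ([0.549, -0.036, 0.013], 0.55), ([0.541, -0.06, 0.016], 0.54), ([0.525, 0.005, 0.013], 0.53)]
```

Emit:
step_arm:
  force: 20
  rows:
    - [60,0,0,0,0]
    - [60,0,0,0,0]
    - [60,0,0,-0.1,0]
    - [60,0,0,-0.3,0]
    - [60,0,0,-0.6,0]
    - [60,0,0,-0.9,0]
    - [60,0,0,-1.2,0]
    - [60,0,0,-1.5,0]
    - [60,0,0,-1.5,0]
    - [60,0,0,-1.5,0]

```text
clock: 22.0
tcp_pos: [0.5633, 0.0222, 0.1044]
eef_rot: [-2.401, -2.026, 0.0]
ft_force: [-0.0, 0.7, -2.7]
grip_width: 0.705
grip_force: 43.0
```

```bash
python3 -c "
from h import *
plan(.523,-.197,.11,80)
fit();tilt()"
```

```text
t 22.0 tcp [0.5633 0.0222 0.1044] yaw 80.3 q [-0.16  0.38  1.66  0.    1.1   0.01] F [-0.   0.7 -2.7] grip 0.705 43.0
units [-4.46 -0.06 -0.11] turn 0.04
fit 0.8 tilt/phi/roll [91. 37.  4.] angle to vertical 93.3 o-piv lead,lat,up [-64.   4.  30.] {'top': 149, 'scene': 474}
top 0.53 lead,lat,up [ 57.  -2. -29.] tilt 117.2
 balls [([0.541, -0.059, 0.014], 0.48)]
scene 0.91 lead,lat,up [ 62.  -2. -27.] tilt 113.8
 balls [([0.55, -0.039, 0.014], 0.54), ([0.555, -0.006, 0.016], 0.51), ([0.54, -0.059, 0.013], 0.44), ([0.526, 0.013, 0.01], 0.38)]
```

Emit:
step_arm:
  rows:
    - [60,-0.3,0,-0.1,0]
    - [60,-0.9,0,-0.1,0]
    - [60,-1.6,0,-0.1,0]
    - [60,-2.3,0,-0.1,0]
    - [60,-3.0,0,-0.1,0]
    - [60,-3.6,0,-0.1,0]
    - [60,-4.1,0,-0.1,0]
    - [60,-4.46,0,-0.1,0]
    - [60,-4.46,0,0.2,0]
    - [60,-4.46,0,0.6,0]

```text
clock: 23.85
tcp_pos: [0.5261, -0.1972, 0.0739]
eef_rot: [2.401, 2.026, 0.001]
ft_force: [0.4, 0.5, -3.0]
grip_width: 0.71
grip_force: 43.0
```

```bash
python3 -c "
from h import *
plan(.523,-.197,.05,80)
tilt()"
```

```text
t 23.85 tcp [ 0.5261 -0.1972  0.0739] yaw 80.3 q [-0.56  0.42  1.69  0.    1.03 -0.39] F [ 0.4  0.5 -3. ] grip 0.71 43.0
units [-0.01 -0.06  0.48] turn 0.04
top 0.74 lead,lat,up [202.  33.  79.] tilt 68.7
 balls [([0.56, -0.001, 0.014], 0.58), ([0.55, -0.041, 0.014], 0.57), ([0.542, -0.062, 0.013], 0.5), ([0.529, 0.008, 0.013], 0.4)]
scene 0.81 lead,lat,up [ 65.  -6. -21.] tilt 108.1
 balls [([0.542, -0.06, 0.016], 0.6), ([0.552, -0.038, 0.012], 0.47), ([0.555, -0.005, 0.017], 0.38), ([0.524, 0.008, 0.013], 0.36)]
```

Emit:
step_arm:
  force: 5
  rows:
    - [60,0,0,0.15,0]
    - [60,0,0,0.3,0]
    - [60,0,0,0.36,0]
    - [60,0,0,0.36,0]
    - [60,0,0,0.36,0]
    - [60,0,0,0.36,0]
    - [60,0,0,0.36,0]
    - [60,0,0,0.36,0]
    - [60,0,0,0.36,0]
    - [60,0,0,0.36,0]

```text
clock: 25.4
tcp_pos: [0.5261, -0.1976, 0.0567]
eef_rot: [2.401, 2.026, 0.0]
ft_force: [0.2, 0.1, -2.7]
grip_width: 0.707
grip_force: 11.5
```

```bash
python3 -c "
from h import *
plan(.523,-.197,.05,80)
fit(range(0,110,15))
tilt()"
```

```text
t 25.4 tcp [ 0.5261 -0.1976  0.0567] yaw 80.3 q [-0.56  0.44  1.71 -0.    1.   -0.39] F [ 0.2  0.1 -2.7] grip 0.707 11.5
units [ 0.   -0.06  0.13] turn 0.04
fit 0.667 tilt/phi/roll [80. 40.  4.] angle to vertical 82.7 o-piv lead,lat,up [-63.   8.  20.] {'top': 184, 'scene': 541}
top 0.44 lead,lat,up [ 60.  -3. -23.] tilt 111.2
 balls [([0.549, -0.04, 0.015], 0.63), ([0.541, -0.062, 0.014], 0.51), ([0.523, 0.01, 0.009], 0.41)]
scene 0.75 lead,lat,up [ 63.  -4. -22.] tilt 109.2
 balls [([0.552, -0.036, 0.016], 0.5), ([0.544, -0.058, 0.015], 0.49), ([0.555, -0.007, 0.016], 0.47), ([0.526, 0.01, 0.013], 0.46)]
```

Emit:
step_arm:
  force: 3
  rows:
    - [60,0,0,0.1,0]
    - [60,0,0,0.2,0]
    - [60,0,0,0.2,0]
    - [60,0,0,0.2,0]
    - [60,0,0,-0.4,0]
    - [60,0,0,0.1,0]
    - [60,0,0,-0.5,0]
    - [60,0,0,0.1,0]
    - [60,0,0,0.1,0]
    - [60,0,0,0.1,0]

```text
clock: 27.25
tcp_pos: [0.5263, -0.1977, 0.0522]
eef_rot: [2.401, 2.026, 0.0]
ft_force: [-0.7, -1.1, 0.3]
grip_width: 0.648
grip_force: 0.1
```

```bash
python3 -c "
from h import *
plan(.523,-.197,.05,80)
fit(range(0,110,15))
tilt()" | grep -v balls
```

```text
t 27.25 tcp [ 0.5263 -0.1977  0.0522] yaw 80.3 q [-0.56  0.44  1.71  0.    0.99 -0.39] F [-0.7 -1.1  0.3] grip 0.648 0.1
units [ 0.   -0.07  0.04] turn 0.04
fit 0.01 tilt/phi/roll [-28.  70.  16.] angle to vertical 14.2 o-piv lead,lat,up [ 46.  13. -61.] {'scene': 936}
scene 0.57 lead,lat,up [-47. -15.  64.] tilt -36.3
```

```bash
python3 - <<'E'
from h import *
fit(range(-30,31,15))
im=camera("scene"); p=proj("scene",[[.52,-.23,.04]])[0].astype(int); print(p)
a=im[p[1]-40:p[1]+40,p[0]-60:p[0]+60]
cv2.imwrite("pics/q.png",cv2.resize(a[:,:,::-1],None,fx=6,fy=6,interpolation=cv2.INTER_CUBIC))
E
```

```text
fit 0.009 tilt/phi/roll [-17.  43.   8.] angle to vertical 12.8 o-piv lead,lat,up [ 44.  14. -63.] {'scene': 951}
[265 245]
```

View pics/q.png

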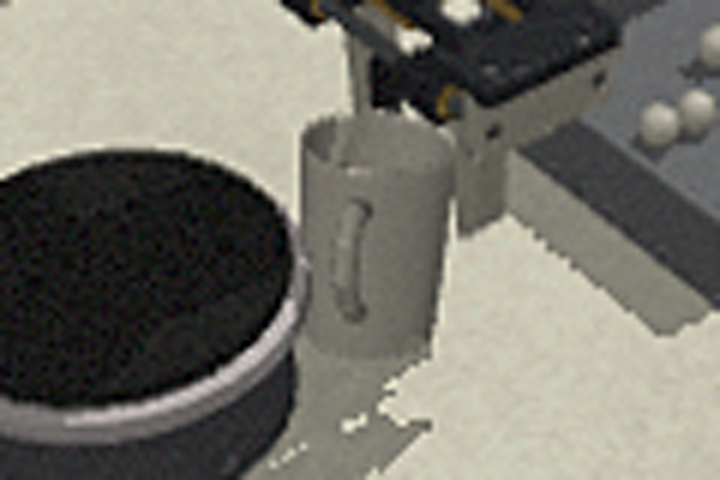

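Emit:
step_arm:
  force: 12
  rows:
    - [93,0.15,0,0,0]
    - [93,0.3,0,0,0]
    - [93,0.4,0,-0.3,0]
    - [93,0.4,0,-0.9,0]
    - [93,0.4,0,-1.5,0]
    - [93,0.4,0,-1.9,0]
    - [93,0.4,0,-1.9,0]
    - [93,0.4,0,-1.9,0]
    - [93,0.4,0,-1.9,0]
    - [93,0.4,0,-1.9,0]

```text
clock: 29.45
tcp_pos: [0.529, -0.1776, 0.1458]
eef_rot: [-2.4, -2.025, 0.001]
ft_force: [-0.3, -0.1, -0.3]
grip_width: 1.002
grip_force: 0.0
```

```bash
python3 - <<'E'
from h import *
from scipy.optimize import minimize
plan(.523,-.197,.05,80)
ms={};o=[]
for c in("top","scene"):
    camera(c)
    for l in("mug","wheel"): print(c,l,[(np.round(d["point"],3).tolist(),round(d["score"],2)) for d in pinpoint(c,l)[:2]])
    d=trace(c,"mug")
    if d: ms[c]=d[0]["region"]; yy,xx=np.nonzero(ms[c]); print(c,len(xx),xx.mean(),yy.mean(),d[0]["score"])
    w=trace(c,"wheel")[0]["region"]; np.save(f"w_{c}.npy",w)
def cost(p,cs):
    M=R.from_euler("z",p[2],degrees=True).as_matrix(); e=0
    for c in cs:
        k=sil(c,np.array([p[0]/1e3,p[1]/1e3,0]),M); e+=((ms[c]&~k).sum()+.3*(k&~ms[c]).sum())/ms[c].sum()
    return e
for cs in (["scene"],list(ms)):
    b=min((minimize(cost,[533,-243,h],args=(cs,),method="Nelder-Mead",options=dict(initial_simplex=[[533,-243,h],[543,-243,h],[533,-233,h],[533,-243,h+20]])) for h in(-90,-60,-30,0)),key=lambda r:r.fun); print(cs,b.x,b.fun)
E
```

```text
t 29.45 tcp [ 0.529  -0.1776  0.1458] yaw 80.3 q [-0.52  0.33  1.62  0.    1.19 -0.35] F [-0.3 -0.1 -0.3] grip 1.002 0.0
units [-0.4  -0.05  1.92] turn 0.04
top mug [([0.527, -0.243, 0.004], 0.47)]
top wheel [([0.478, -0.342, -0.002], 0.66)]
top 46 411.5652173913044 208.1304347826087 0.46
scene mug [([0.528, -0.241, 0.005], 0.94)]
scene wheel [([0.477, -0.337, 0.002], 0.82)]
scene 986 267.91784989858013 244.64300202839758 0.83
['scene'] [ 530.9999704  -230.99537095  -68.81245159] 0.029614604462474645
['top', 'scene'] [ 526.64684268 -229.20820579  -49.89156661] 4.942834465120381
```

```bash
python3 -c "
from h import *
plan(.529,-.2355,.043,80.3)"
```

```text
t 29.95 tcp [ 0.5295 -0.1779  0.1467] yaw 80.3 q [-0.52  0.33  1.62 -0.    1.19 -0.35] F [0.8 0.1 0.3] grip 1.001 0.0
units [-1.14  0.18  2.07] turn 0.0
```

Emit:
step_arm:
  force: 12
  rows:
    - [93,-0.5,0.18,0,0]
    - [93,-1.0,0.18,0,0]
    - [93,-1.14,0.18,0.3,0]
    - [93,-1.14,0.18,0.8,0]
    - [93,-1.14,0.18,1.3,0]
    - [93,-1.14,0.18,1.8,0]
    - [93,-1.14,0.18,2.07,0]
    - [93,-1.14,0.18,2.07,0]
    - [60,-1.14,0.18,2.07,0]
    - [60,-1.14,0.18,2.07,0]

```text
clock: 31.2
tcp_pos: [0.5296, -0.2361, 0.0443]
eef_rot: [2.399, 2.025, 0.001]
ft_force: [0.2, 1.0, 0.6]
grip_width: 0.834
grip_force: 0.3
```

Emit:
step_arm:
  force: 20
  rows:
    - [60,0,0,0,0]
    - [60,0,0,0,0]
    - [60,0,0,0,0]
    - [60,0,0,0,0]
    - [60,0,0,0,0]
    - [60,0,0,0,0]
    - [60,0,0,0,0]
    - [60,0,0,0,0]
    - [60,0,0,0,0]
    - [60,0,0,0,0]

```text
clock: 32.45
tcp_pos: [0.5296, -0.2361, 0.0439]
eef_rot: [2.399, 2.025, 0.001]
ft_force: [2.9, 0.0, 6.1]
grip_width: 0.741
grip_force: 19.8
```

```bash
python3 -c "
from h import *
plan(.478,-.340,.043,80.3)
tilt(); fit([0])" | grep -v balls
```

```text
t 32.45 tcp [ 0.5296 -0.2361  0.0439] yaw 80.3 q [-0.61  0.48  1.68  0.    0.98 -0.44] F [2.9 0.  6.1] grip 0.741 19.8
units [-2.22 -0.67  0.02] turn 0.0
scene 0.93 lead,lat,up [-3. -4. 57.] tilt -3.2
fit 0.078 tilt/phi/roll [-1. 54.  2.] angle to vertical 1.3 o-piv lead,lat,up [  3.   4. -59.] {'scene': 575}
```

Emit:
step_arm:
  force: 25
  rows:
    - [60,0,0,-0.3,0]
    - [60,0,0,-0.8,0]
    - [60,0,0,-1.4,0]
    - [60,0,0,-2.0,0]
    - [60,-0.2,-0.1,-2.5,0]
    - [60,-0.7,-0.25,-2.5,0]
    - [60,-1.2,-0.4,-2.5,0]
    - [60,-1.7,-0.55,-2.5,0]
    - [60,-2.1,-0.65,-2.5,0]
    - [60,-2.2,-0.67,-2.5,0]

```text
clock: 34.3
tcp_pos: [0.4764, -0.3392, 0.1679]
eef_rot: [-2.402, -2.023, 0.0]
ft_force: [0.2, -0.6, -2.4]
grip_width: 0.738
grip_force: 24.7
```

```bash
python3 -c "
from h import *
plan(.478,-.340,.143,80.3)
tilt(); fit([0])" | grep -v balls
```

```text
t 34.3 tcp [ 0.4764 -0.3392  0.1679] yaw 80.2 q [-0.81  0.36  1.52 -0.    1.26 -0.64] F [ 0.2 -0.6 -2.4] grip 0.738 24.7
units [-0.01  0.04  0.5 ] turn -0.01
top 0.61 lead,lat,up [-6.  1. 57.] tilt -6.4
scene 0.74 lead,lat,up [626.   9. 169.] tilt 74.9
fit 1.131 tilt/phi/roll [ 3. 49. -1.] angle to vertical 2.5 o-piv lead,lat,up [-311.   -3. -116.] {'scene': 668}
```

```bash
python3 - <<'E'
from h import *
from scipy.optimize import minimize
im=cv2.imread("pics/scene0.png"); 
a=np.linspace(0,2*np.pi,80)
W={}
for c in("scene","top"):
    g=cv2.imread(f"pics/{c}0.png").max(2); k=(g<45).astype(np.uint8)   # black rubber disc in the first pictures
    ctr=proj(c,[[.477,-.34,.08]])[0].astype(int); m=np.zeros_like(k); cv2.circle(m,[int(v) for v in ctr],48,1,-1)
    n,l,s,_=cv2.connectedComponentsWithStats(k&m); 
    i=l[ctr[1],ctr[0]]; W[c]=(l==i) if i else (k&m)>0; print(c,ctr,W[c].sum(),s[i].tolist())
def cost(p):
    e=0
    for c in W:
        q=np.zeros((400,640),np.uint8)
        cv2.fillConvexPoly(q,(proj(c,np.c_[p[0]/1e3+.078*np.cos(a),p[1]/1e3+.078*np.sin(a),0*a+p[2]/1e3])*16).round().astype(np.int32),1,shift=4)
        e+=((q>0)^W[c]).sum()/W[c].sum()
    return e
for h in(55,65,75,85,95):
    b=min((minimize(lambda p:cost([p[0],p[1],h]),[x,y],method="Nelder-Mead",options=dict(initial_simplex=[[x,y],[x+8,y],[x,y+8]])) for x in(477,) for y in(-340,-334)),key=lambda r:r.fun); print(h,b.x.round(1),round(b.fun,3))
E
```

```text
scene [221 247] 2069 [191, 231, 63, 42, 2069]
top [450 220] 2925 [419, 192, 62, 61, 2925]
55 [ 473.1 -339.7] 0.411
65 [ 472.7 -337.6] 0.189
75 [ 478.6 -340.5] 0.093
85 [ 480.  -340.1] 0.303
95 [ 482.4 -338.8] 0.544
```

Emit:
step_arm:
  force: 12
  rows:
    - [60,0,0.03,0.2,0]
    - [60,0,0.03,0.4,0]
    - [60,0,0.03,0.6,0]
    - [60,0,0.03,0.75,0]
    - [60,0,0.03,0.82,0]
    - [60,0,0.03,0.86,0]
    - [60,0,0.03,0.9,0]
    - [60,0,0.03,0.92,0]
    - [60,0,0.03,0.92,0]
    - [60,0,0.03,0.92,0]

```text
clock: 36.15
tcp_pos: [0.4788, -0.3387, 0.1223]
eef_rot: [2.401, 2.026, 0.0]
ft_force: [-0.3, 0.3, -3.0]
grip_width: 0.747
grip_force: 11.8
```

Emit:
step_arm:
  rows:
    - [60,0,0,0.01,0]
    - [60,0,0,0.02,0]
    - [60,0,0,0.04,0]
    - [60,0,0,0.05,0]
    - [60,0,0,0.06,0]
    - [60,0,0,0.07,0]
    - [60,0,0,0.08,0]
    - [60,0,0,0.09,0]
    - [60,0,0,0.1,0]
    - [60,0,0,0.1,0]

```text
clock: 37.4
tcp_pos: [0.4789, -0.339, 0.1176]
eef_rot: [2.4, 2.025, -0.0]
ft_force: [-2.2, -0.8, 4.9]
grip_width: 0.741
grip_force: 11.8
```

Emit:
step_arm:
  force: 6
  rows:
    - [60,0,0,0.02,0]
    - [60,0,0,0.03,0]
    - [60,0,0,0.03,0]
    - [60,0,0,0.03,0]
    - [60,0,0,0.03,0]
    - [60,0,0,0.03,0]
    - [60,0,0,0.03,0]
    - [60,0,0,0.03,0]
    - [60,0,0,0.03,0]
    - [60,0,0,0.03,0]

```text
clock: 38.65
tcp_pos: [0.4794, -0.3395, 0.1165]
eef_rot: [2.399, 2.024, 0.0]
ft_force: [0.4, -1.9, 6.2]
grip_width: 0.741
grip_force: 6.0
```

```bash
python3 - <<'E'
from h import *
plan(.478,-.340,.143,80.3)
tilt()
p=proj("scene",[[.478,-.34,.11]])[0]
camera("scene")
from scipy.optimize import minimize
for d in trace("scene","mug")[:3]:
    yy,xx=np.nonzero(d["region"]); print(round(d["score"],2),len(xx),xx.mean(),yy.mean(),p)
    m=d["region"]
    if abs(xx.mean()-p[0])>30: continue
    def cost(q):
        M=R.from_euler("xyz",[q[3],q[4],q[2]],degrees=True).as_matrix()
        k=sil("scene",np.array([q[0]/1e3,q[1]/1e3,.0725]),M); return ((m&~k).sum()+.15*(k&~m).sum())/m.sum()
    x0=np.array([478,-340,-50,0,0.]); b=minimize(cost,x0,method="Nelder-Mead",options=dict(initial_simplex=np.vstack([x0,x0+np.diag([8,8,15,6,6])]))); print(b.x.round(1),b.fun)
E
```

```text
t 38.65 tcp [ 0.4794 -0.3395  0.1165] yaw 80.3 q [-0.81  0.41  1.58 -0.    1.15 -0.64] F [ 0.4 -1.9  6.2] grip 0.741 6.0
units [-0.01 -0.03 -0.53] turn 0.0
top 0.73 lead,lat,up [-6. -1. 55.] tilt -6.1
 balls [([0.556, -0.0, 0.017], 0.57), ([0.542, -0.063, 0.012], 0.51), ([0.548, -0.039, 0.016], 0.49), ([0.525, 0.006, 0.014], 0.46)]
scene 0.62 lead,lat,up [-3. -5. 58.] tilt -2.6
 balls [([0.541, -0.06, 0.016], 0.55), ([0.555, -0.04, 0.018], 0.48), ([0.527, 0.01, 0.014], 0.46), ([0.554, -0.005, 0.017], 0.45)]
0.75 638 218.22257053291537 239.39811912225704 [219.94839822 238.74566945]
[ 4.818e+02 -3.372e+02 -4.660e+01  2.000e-01 -2.300e+00] 0.1359717868338558
```

Emit:
step_arm:
  force: 3
  rows:
    - [60,0,0,-0.01,0]
    - [60,0,0,-0.02,0]
    - [60,0,0,-0.03,0]
    - [60,0,0,-0.03,0]
    - [72,0,0,-0.03,0]
    - [78,0,0,-0.03,0]
    - [85,0,0,-0.03,0]
    - [93,0,0,-0.03,0]
    - [93,0,0,-0.03,0]
    - [93,0,0,-0.03,0]

```text
clock: 40.3
tcp_pos: [0.4787, -0.3386, 0.1172]
eef_rot: [-2.401, -2.026, -0.0]
ft_force: [-0.4, 0.4, -0.3]
grip_width: 1.001
grip_force: 0.0
```

```bash
python3 -c "
from h import *
plan(.4785,-.340,.26,80.3)
tilt()"
```

```text
t 40.3 tcp [ 0.4787 -0.3386  0.1172] yaw 80.3 q [-0.81  0.41  1.58  0.    1.15 -0.64] F [-0.4  0.4 -0.3] grip 1.001 0.0
units [-0.03  0.   -2.86] turn 0.0
top 0.49 lead,lat,up [-2. -2. 60.] tilt -2.4
 balls [([0.542, -0.063, 0.014], 0.59), ([0.55, -0.041, 0.015], 0.53), ([0.558, -0.001, 0.016], 0.49), ([0.526, 0.006, 0.011], 0.46)]
scene 0.75 lead,lat,up [ 0. -4. 60.] tilt 0.1
 balls [([0.551, -0.036, 0.016], 0.61), ([0.543, -0.059, 0.015], 0.59), ([0.553, -0.002, 0.016], 0.41)]
```

Emit:
step_arm:
  rows:
    - [93,0,0,-0.1,0]
    - [93,0,0,-0.3,0]
    - [93,0,0,-0.6,0]
    - [93,0,0,-1.0,0]
    - [93,0,0,-1.5,0]
    - [93,0,0,-2.0,0]
    - [93,0,0,-2.5,0]
    - [93,0,0,-2.8,0]
    - [93,0,0,-2.8,0]
    - [93,0,0,-2.8,0]

```text
clock: 41.85
tcp_pos: [0.4784, -0.3383, 0.2563]
eef_rot: [-2.4, -2.025, 0.0]
ft_force: [0.0, -0.1, -0.4]
grip_width: 1.001
grip_force: 0.0
```

```bash
python3 - <<'E'
from h import *
for c in("top","scene"):
    camera(c)
    for l in("mug","beaker","tile"): print(c,l,[(np.round(d["point"],3).tolist(),round(d["score"],2)) for d in pinpoint(c,l)[:1]])
print(job_done())
E
```

```text
top mug [([0.477, -0.344, 0.079], 0.89)]
top beaker [([0.552, 0.422, 0.018], 0.58)]
top tile [([0.572, 0.283, 0.02], 0.81)]
scene mug [([0.482, -0.34, 0.077], 0.59)]
scene beaker [([0.555, 0.415, 0.014], 0.62)]
scene tile [([0.573, 0.28, 0.017], 0.73)]
the job is handed in; nothing more can be done
None
```

The job is handed in at about 42 s: by the last camera readings all four balls are in the tray, the mug stands released within about 5 mm of the wheel's centre, and the beaker and tile have not moved; the mug did slip from the grip once and land upright on the table (after the pour, before the wheel), so I gripped it again there, and the hand-in returned no verdict.

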